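# Release and slide out the fume-filter cassette

## Robot

A 6-joint arm with a two-finger parallel gripper is mounted at the origin on a cart in front of the work surface, level with it; the furniture and walls round the work are solid. World frame = base frame: x ahead of the robot, y to its left, z up, the work surface at z = 0. Lengths are in m, angles in degrees, forces in N, time in s.
With the tool pointing down it reaches from about 0.4 to 0.825 m from the base axis. Payload 7 kg.
Tool frame: the origin (TCP) lies at the centre of the arm's flange, where the gripper is bolted on; the fingertips stand 178 mm ahead of it and the grasp point (between the pads) lies 159 mm ahead of it (manip.grip_depth is the distance from the TCP to the grasp point, in m); z points along the fingers, y is the line along which they close (so a half turn about z gives the same grasp; the last joint's range is limited). The gripper opens to 88 mm and grips with 3 to 60 N. Pads are 19 mm wide; open, the fingers measure 130 mm over their backs; the gripper's body (78 mm by 193 mm) begins 47 mm behind the grasp point.
Start: joints at [88.299, 20.546, 0.682, 0, -70.136, -16.507], TCP at [0.211, 0.641, 0.405] pointing down, gripper open.
Joint ranges: [-176.03, 176.03], [-82.01, 121.73], [-58.28, 71.71], [-173.87, 95.51], [-174.79, -0.11], [-173.66, 173.66]. Speed limits (degrees/s): [136.94, 136.94, 172.46, 180, 180, 180].

## Interface

Orientations are given as [roll, pitch, yaw] about the fixed x, y, z axes, in that order (R = Rz(yaw) Ry(pitch) Rx(roll)).
In Python, from rig import status, cams, ticket, manip gives the robot as it stands.
- The arm moves only by the shell command python3 -m creep 'ROWS' [OPENING] [FORCE]. ROWS is text: rows parted by semicolons, each of 6 numbers parted by spaces: the shift along the tool's x, y, z in mm, then the turn, a rotation vector about the tool's x, y, z in rad. A call has exactly 10 rows; each row shifts and turns the commanded pose from where the row before left it, along the tool's axes as they then stand; what a row does not reach is not made up. A row lasts 1/12 s, in which the tool goes at most 41.7 mm and 7.16 degrees, less where a joint would pass 70% of its speed; a pose out of reach is approached as far as the arm can. A call with a gripper value outside its range is refused whole. OPENING is the closure, from 0 (fully open) to 1 (shut), set as the call begins (- or left out, the last holds). The fingers move at their own pace and stop on an object; FORCE is the grip in N (left out, the last holds). Time passes only in rows, so rows that do not move let the fingers close, or fill a call up. It gives the time, the measured TCP pose, the force, the opening and the grip force at its end, in the units of the state.
- status.sense(): the state, without advancing time (a new reading comes with each control period).
- cams.grab_frame(name): name is "scene" or "top" or "wrist"; returns a dict with "image" (384x512x3 uint8, red, green, blue), "fx", "fy", "cx", "cy" (pixels), "xyz" and "attitude" of the camera in the world; the wrist camera has in their place "T_tool_cam" (4x4, takes a point from camera to tool coordinates, whose origin is the TCP and whose axes are the flange's). Camera axes: x right, y up, looking along -z (the intrinsics and any distortion apply to the point x, -y, -z); pixel columns grow to the right and rows downward; lengths in m; the calibration is good to about 2 mm. A picture is of the moment at which its call begins: read the wrist's pose just before it. There is no depth.
- ticket.hand_in(): hands the job in; it is judged then, once.
The state is a dict: "clock": time; "joint_pos": joint angles; "joint_vel": joint speeds; "joint_torque": joint torques, N m; "eef_pos": TCP position; "eef_rot": TCP orientation; "force": force on the tool from outside, world axes, zero at the start; "torque": the same for the moment, N m; "finger_gap": opening from 0.0 (shut) to 1.0 (fully open); "finger_force": force on a finger pad.
Only numpy, scipy, OpenCV 4.12 (cv2) and the standard library are available. Lean on these libraries where they do the work, as an engineer would, in place of code of your own. Each camera call takes 0.05 s, during which the arm holds its last target. There are 200 camera calls.

## Task

Take the slender pin tool out of the wooden stand, press the release button at the bottom of the cassette's recess with its pin, and keep the button held down while you push the black filter cassette out of the front of the grey filter unit, by 6 cm or more. Then put the pin tool back upright in its empty hole in the stand; leave the thick drift in the stand alone.

Things in the scene. Friction and masses are not known exactly. Their poses are not given: they have to be found in the camera images.
- pin_grip (a point): Centre of the pin tool's handle, the slender tool in the wooden stand: square wooden handle 22 x 22 x 60 mm tall (sides along this point's x, y), over a round steel flange 46 mm across, 6 mm thick, over a steel pin 8 mm thick, 45 mm long. This point is 81 mm above the pin's tip, 36 mm above the flange's underside; z runs up the tool. In the stand the flange rests on the stand's top.
- pin_tip (a point): Lower end of the pin tool's 8 mm pin, on its axis, 81 mm below the handle's centre; hidden in the stand at the start. The tool weighs about 0.09 kg.
- filter_unit: Grey unit fixed to the bench, 200 mm long (x), 120 wide (y); origin at its underside's centre, -x out of its open front, z up. Two side rails 45 mm high carry the black filter cassette, 91 mm wide, 118 mm long, top 40 mm above the bench; rear block (x above 20 mm) 62 mm high. A round recess is in the cassette's top 26 mm from its front end.
- recess (a point): Centre of the recess's mouth in the cassette's top, 40 mm above the bench; it moves with the cassette (home: 78 mm in -x from the unit's origin). Axes are the unit's: the cassette slides to -x. 20 mm across, 26 mm at the chamfered mouth. At its bottom is the steel release button, 17 mm across, its top 10 mm below this point at rest, 18 mm when fully pressed.
- cassette (a joint): How far the cassette is slid out, m: 0 home and latched (1 mm play), stop at 0.08. Friction about 2 N; it stays where it is left. It is free only while the button is 4 mm or more down, which must last through the first 35 mm of travel. The pin in the recess pushes it by bearing on the recess's wall.
- release_button (a joint): How far the sprung button in the recess is pressed, m: 0 up, 0.008 fully down. About 2 N to start, 4 N at 4 mm, 6 N fully down; it springs back.
- tool_stand: Wooden stand fixed to the bench, 160 mm long (x), 64 wide (y), 55 high; origin at its underside's centre, z up. Two round holes 30 mm across go through it at x = -45 and +45 mm; one holds the pin tool, the other the drift.
- hole_a (a point): Centre of the mouth of the stand's hole at its x = -45 mm, 55 mm above the bench.
- hole_b (a point): Centre of the mouth of the stand's hole at its x = +45 mm, 55 mm above the bench.
- drift_grip (a point): Middle of the drift's handle, the other tool in the stand: a short fat round wooden handle 40 mm across, 35 mm tall, over a 46 mm flange and a 24 mm thick steel end, too thick for the recess. On its axis, 23 mm above the flange's underside. To be left alone.
Mind the look-alikes: they are no part of the job. Leave any blue or turquoise look-alike of the part that bears pin_grip alone.

How it is judged:
By the outcome, as a careful person would: the job done as asked, in the order asked, and still so for the second after the job is handed in, with the robot touching nothing.
It also fails if it takes over 48 s, if anything falls off the work surface, if the arm or the gripper's body presses on something with over 40 N, if the wrist force passes 120 N, or if a joint passes its speed limit or range.

## Working session

There is one attempt and no reset: what is moved stays moved. The work goes in short steps, Python scripts to look and compute and a shell command to move; the robot and the scene stay as the last step left them, time stands still between calls to the robot, and variables do not carry over. Pictures are saved under pics/ and viewed, at most 10 in all, crops included, and the job is handed in when it is done.

```bash
mkdir -p pics
python3 - <<'E'
from rig import status, cams, ticket, manip
import cv2, numpy as np
print(status.sense())
ims=[]
for n in ["top","scene","wrist"]:
    f=cams.grab_frame(n); cv2.imwrite(f"pics/{n}0.png",f["image"][:,:,::-1]); print(n,{k:v for k,v in f.items() if k!="image"})
E
```

```text
{'clock': 0.0, 'joint_pos': array([ 8.82995150e+01,  2.05910393e+01,  6.33029164e-01, -2.09691540e-02,
       -7.01381799e+01, -1.65080382e+01]), 'joint_vel': array([ 0.04596586,  0.01474834, -0.02469858,  0.01893513,  0.00600809,
        0.01526249]), 'joint_torque': array([-9.65349027e-04, -5.82712734e+01,  2.93055135e+01,  6.99697718e+00,
        6.87709486e-03, -1.58548964e-04]), 'eef_pos': array([0.2108456 , 0.64100334, 0.4037186 ]), 'eef_rot': array([ 1.79902173e+02, -8.43533895e-03, -1.82156569e+01]), 'force': array([-0.55816816, -0.06333599,  0.33798035]), 'torque': array([-0.042128  ,  0.08145417,  0.03453908]), 'finger_force': 0.0, 'finger_gap': 0.9992894567396897}
top {'fx': 452.0964946781819, 'fy': 452.0964946781819, 'cx': 256.2244316180401, 'cy': 188.23780722524518, 'xyz': array([0.36996647, 0.09082282, 1.11640244]), 'attitude': array([  9.87925572,   1.09591755, -90.29278488])}
scene {'fx': 387.5478416725161, 'fy': 387.5478416725161, 'cx': 245.5805599647175, 'cy': 190.6288987156499, 'xyz': array([0.20490897, 0.61377561, 0.84112987]), 'attitude': array([  40.13275243,    0.29338107, -146.01799031])}
wrist {'fx': 284.24324477708893, 'fy': 284.24324477708893, 'cx': 255.83728361864576, 'cy': 190.14924738680247, 'T_tool_cam': array([[-3.33828960e-04,  9.65740002e-01,  2.59511344e-01,
         7.00035659e-02],
       [ 9.99999346e-01,  6.06199180e-04, -9.69522374e-04,
         6.64468364e-04],
       [-1.09362210e-03,  2.59510851e-01, -9.65739573e-01,
         2.14359181e-02],
       [ 0.00000000e+00,  0.00000000e+00,  0.00000000e+00,
         1.00000000e+00]])}
```

View pics/top0.png

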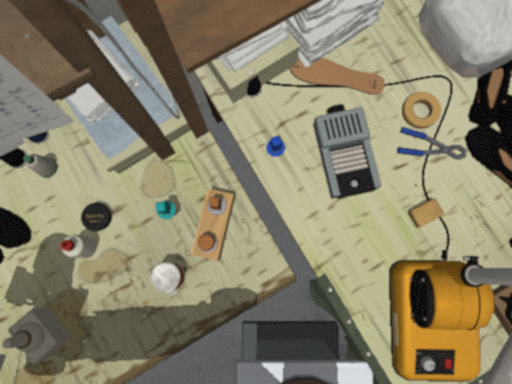

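View pics/scene0.png

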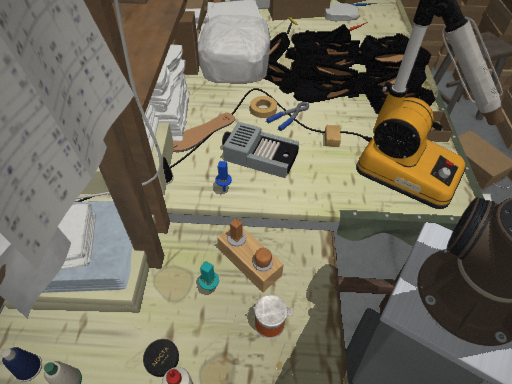

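Run:
```python
import cv2, numpy as np
t=cv2.imread('pics/top0.png'); s=cv2.imread('pics/scene0.png')
def c(im,x,y,w,h,k): 
    return cv2.resize(im[y:y+h,x:x+w],None,fx=k,fy=k,interpolation=cv2.INTER_CUBIC)
a=np.hstack([c(t,185,180,60,90,6),c(t,305,98,73,107,540/107)][:2]) if 0 else None
A=c(t,185,180,66,98,6)
B=c(t,310,101,72,98,6)[:, :432]
cv2.imwrite('pics/topc.png',np.hstack([A[:588,:368],B[:588,:430]]))
cv2.imwrite('pics/scenec.png',c(s,205,115,100,75*2-10,4)[:600])
```

```text
(no output)
```

View pics/topc.png

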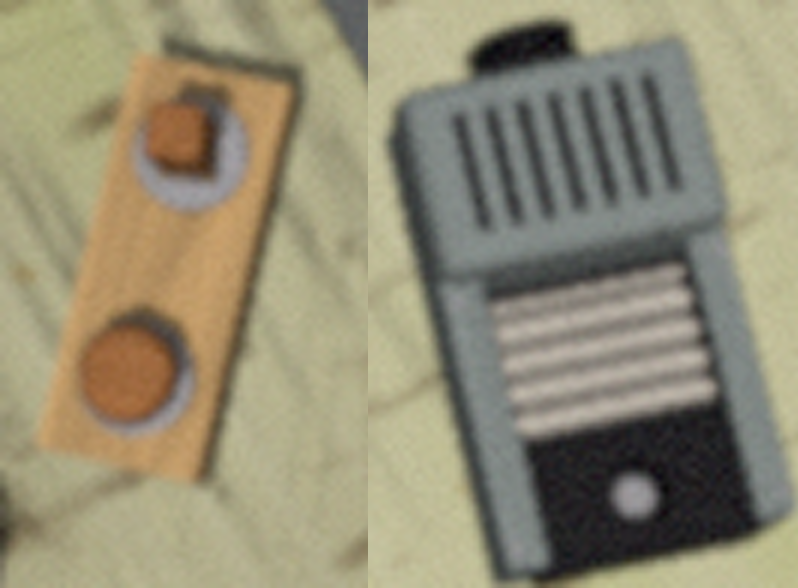

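View pics/scenec.png

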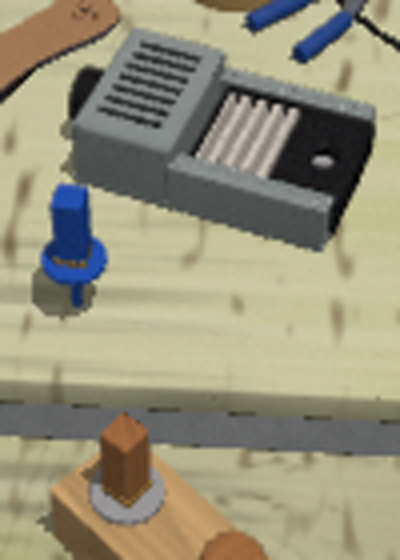

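The pin tool is the square brown handle at top (216,202), over a grey flange. The fat round drift is at (207,241), and the blue (276,146) and turquoise (165,209) tools are decoys. The filter unit is at (347,152), with its recess near (354,183).

```bash
cat > h.py <<'E'
import numpy as np
from rig import status,cams
from scipy.spatial.transform import Rotation as R
C={'top':(452.0965,256.2244,188.2378,[0.36996647,0.09082282,1.11640244],[9.87925572,1.09591755,-90.29278488]),
'scene':(387.5478,245.58056,190.6289,[0.20490897,0.61377561,0.84112987],[40.13275243,0.29338107,-146.01799031])}
def back(n,u,v,z):
    f,cx,cy,p,a=C[n]; d=R.from_euler('xyz',a,degrees=True).apply([(u-cx)/f,-(v-cy)/f,-1]); p=np.array(p)
    return p+d*(z-p[2])/d[2]
def wback(f,s,u,v,z):
    T=f['T_tool_cam']; Rt=R.from_euler('xyz',s['eef_rot'],degrees=True).as_matrix()
    d=Rt@T[:3,:3]@np.array([(u-f['cx'])/f['fx'],-(v-f['cy'])/f['fy'],-1]); p=s['eef_pos']+Rt@T[:3,3]
    return p+d*(z-p[2])/d[2]
E
python3 - <<'E'
from h import *
np.set_printoptions(precision=4,suppress=True)
def cr(n,x,y,k,ox,oy,z): return back(n,ox+(x+.5)/k-.5,oy+(y+.5)/k-.5,z)
A=lambda x,y,z:cr('top',x,y,6,185,180,z)
B=lambda x,y,z:cr('top',x-368,y,6,310,101,z)
S=lambda x,y,z:cr('scene',x,y,4,205,115,z)
print('flange',A(190,153,.061),S(127,493,.061)); print('handletop',A(178,133,.121),S(125,430,.121))
st=[A(137,55,.055),A(298,75,.055),A(205,482,.055),A(42,440,.055)];print('stand',st,np.mean(st,0))
print('drift top',A(127,372,.055+.0405))
u=[B(405,100,.062),B(680,38,.062),B(722,225,.062),B(445,283,.062)];print('rear',u)
print('recess',B(634,495,.03),S(323,160,.03))
print('rails front',B(500,580,.045),B(790,510,.045))
def yaw(a,b): return np.degrees(np.arctan2(b[1]-a[1],b[0]-a[0]))
print('stand yaw',yaw(st[3],st[0]),yaw(st[2],st[1]),'unit yaw', yaw(u[3],u[0]),yaw(u[2],u[1]),yaw(u[1],u[0])-90,yaw(B(500,580,.045),B(445,283,.045)))
print('handle edge dir',yaw(A(205,172,.121),A(210,110,.121)),yaw(A(160,165,.121),A(205,172,.121)), yaw(S(102,450,.121),S(125,415,.121)),yaw(S(125,415,.121),S(150,432,.121)))
E
```

```text
flange [0.5144 0.2046 0.061 ] [0.5116 0.2052 0.061 ]
handletop [0.5137 0.2027 0.121 ] [0.5133 0.2024 0.121 ]
stand [array([0.5547, 0.2268, 0.055 ]), array([0.5461, 0.1626, 0.055 ]), array([0.3867, 0.1981, 0.055 ]), array([0.4031, 0.2617, 0.055 ])] [0.4726 0.2123 0.055 ]
drift top [0.427  0.2237 0.0955]
rear [array([ 0.7275, -0.0354,  0.062 ]), array([ 0.7524, -0.1473,  0.062 ]), array([ 0.6738, -0.1606,  0.062 ]), array([ 0.651 , -0.0492,  0.062 ])]
recess [ 0.57   -0.1273  0.03  ] [ 0.5705 -0.1324  0.03  ]
rails front [ 0.5333 -0.0697  0.045 ] [ 0.5606 -0.186   0.045 ]
stand yaw -12.989542620973232 -12.563566000996847 unit yaw 10.253652522989599 9.542458543138121 12.556440471461784 8.458369877581092
handle edge dir -4.067017404619456 -99.30078915653506 -83.38807207725812 174.25000420862105
```

```bash
python3 -m creep '20 15 2 0 0 0;20 15 2 0 0 0;20 15 2 0 0 0;20 15 2 0 0 0;20 15 2 0 0 0;20 15 2 0 0 0;20 15 2 0 0 0;20 15 2 0 0 0;20 15 2 0 0 0;20 15 2 0 0 0' 0 45
python3 -m creep '22 17 4 0 0 0;22 17 4 0 0 0;22 17 4 0 0 0;22 17 4 0 0 0;22 17 4 0 0 0;22 17 4 0 0 0;22 17 4 0 0 0;22 17 4 0 0 0;22 17 4 0 0 0;22 17 4 0 0 0'
python3 - <<'E'
from h import *
import cv2
s=status.sense(); f=cams.grab_frame('wrist'); print(s['eef_pos'],s['eef_rot'],s['clock'],s['force'])
cv2.imwrite('pics/w1.png',cv2.resize(f['image'][:,:,::-1],None,fx=1.56,fy=1.56,interpolation=cv2.INTER_CUBIC))
E
```

```text
clock: 0.98
eef_pos: [0.3545, 0.435, 0.3844]
eef_rot: [180.0, 0.0, -18.2]
force: [0.5, 0.5, 0.6]
finger_gap: 1.001
finger_force: 0.0
clock: 1.82
eef_pos: [0.5104, 0.2047, 0.3444]
eef_rot: [180.0, 0.0, -18.2]
force: [0.1, 0.8, -0.3]
finger_gap: 0.999
finger_force: 0.0
[0.51037301 0.20466577 0.34436704] [ 1.79992978e+02  1.14115961e-02 -1.82069442e+01] 1.8167 [ 0.13782894  0.81819885 -0.28724223]
```

View pics/w1.png

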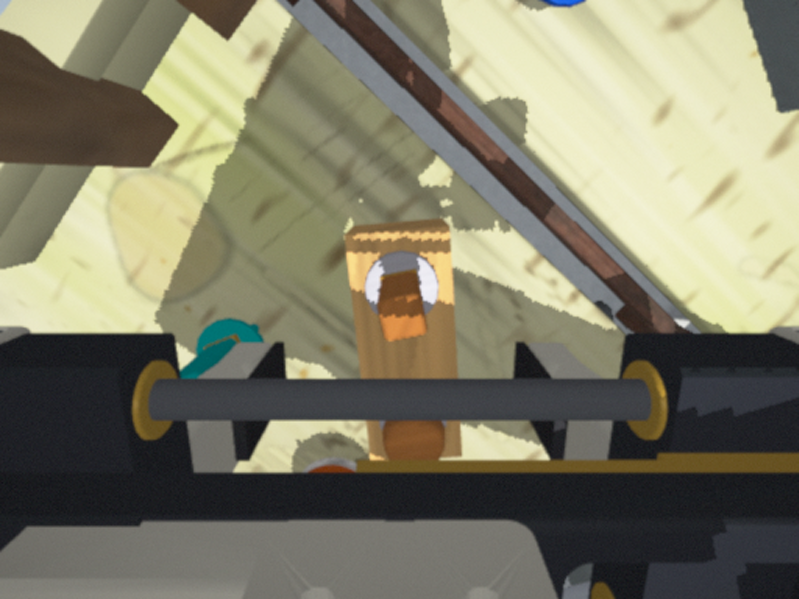

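Run:
```python
from h import *
import cv2
s=status.sense(); f=cams.grab_frame('wrist')
im=f['image'][:,:,::-1]; cv2.imwrite('pics/w2.png',cv2.resize(im[150:240,215:310],None,fx=6,fy=6,interpolation=cv2.INTER_CUBIC))
w=lambda u,v,z:wback(f,s,u/1.5625-.2,v/1.5625-.2,z)
print(w(402,318,.121),w(402,285,.061))
P=[w(379,303,.121),w(420,297,.121),w(427,335,.121),w(388,341,.121)]
for i in range(4): d=P[(i+1)%4]-P[i];print(P[i],np.hypot(*d[:2]),np.degrees(np.arctan2(d[1],d[0])))
print('teal',back('top',167,209,.05))
```

```text
[0.51650303 0.19796923 0.121     ] [0.51798756 0.19701189 0.061     ]
[0.52693068 0.20591637 0.121     ] 0.01945768473395462 -99.71626325206516
[0.52364682 0.1867378  0.121     ] 0.019206983301426037 172.4372605380314
[0.50460692 0.18926566 0.121     ] 0.018966889915517877 80.9196178737929
[0.50760027 0.20799486 0.121     ] 0.019441833760615753 -6.137094563801278
teal [0.50735953 0.32334513 0.05      ]
```

View pics/w2.png

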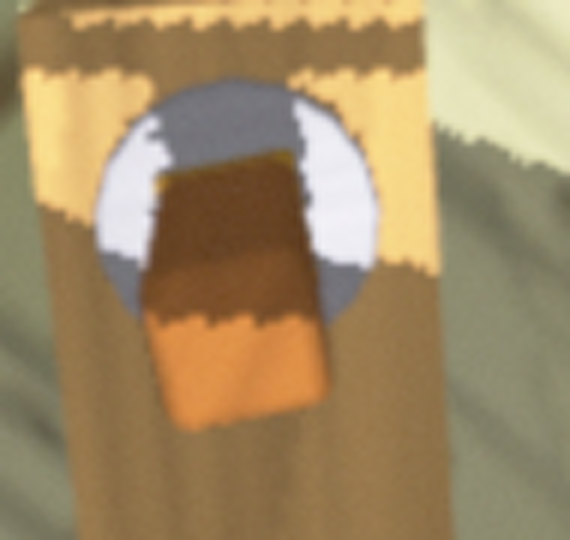

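```bash
python3 - <<'E'
from h import *
s=status.sense(); f=cams.grab_frame('wrist'); print(wback(f,s,255.2,206.5,.121),wback(f,s,254.6,184.6,.061))
E
python3 -m creep '0 0 0 0 0 -0.035;0 0 0 0 0 -0.035;0 0 0 0 0 -0.035;0 0 0 0 0 -0.035;0 0 0 0 0 -0.035;4 3 0 0 0 0;0 0 15 0 0 0;0 0 15 0 0 0;0 0 15 0 0 0;0 0 15 0 0 0'
```

```text
[0.51367189 0.20147947 0.121     ] [0.51559674 0.20138648 0.061     ]
clock: 2.8
eef_pos: [0.5134, 0.2027, 0.2842]
eef_rot: [-180.0, -0.0, -8.2]
force: [0.2, 0.1, -0.2]
finger_gap: 1.004
finger_force: 0.0
```

```bash
python3 -m creep '1 1 10 0 0 0;0 0 10 0 0 0;0 0 10 0 0 0;0 0 4 0 0 0;0 0 0 0 0 0;0 0 0 0 0 0;0 0 0 0 0 0;0 0 0 0 0 0;0 0 0 0 0 0;0 0 0 0 0 0'
python3 -m creep '0 0 0 0 0 0;0 0 0 0 0 0;0 0 0 0 0 0;0 0 0 0 0 0;0 0 0 0 0 0;0 0 0 0 0 0;0 0 0 0 0 0;0 0 0 0 0 0;0 0 0 0 0 0;0 0 0 0 0 0' 1 45
```

```text
clock: 3.63
eef_pos: [0.5144, 0.2014, 0.2511]
eef_rot: [-180.0, -0.0, -8.2]
force: [0.4, -0.2, 0.1]
finger_gap: 0.999
finger_force: 0.0
clock: 4.47
eef_pos: [0.5143, 0.2013, 0.2506]
eef_rot: [180.0, 0.0, -8.2]
force: [0.2, -0.4, 1.0]
finger_gap: 0.306
finger_force: 0.0
```

```bash
python3 -m creep '0 0 0 0 0 0;0 0 0 0 0 0;0 0 0 0 0 0;0 0 0 0 0 0;0 0 0 0 0 0;0 0 0 0 0 0;0 0 0 0 0 0;0 0 0 0 0 0;0 0 0 0 0 0;0 0 -1 0 0 0' 1 45
python3 -m creep '0 0 -5 0 0 0;0 0 -11 0 0 0;0 0 -11 0 0 0;0 0 -11 0 0 0;0 0 -11 0 0 0;0 0 -11 0 0 0;0 0 -11 0 0 0;0 0 -11 0 0 0;0 0 -11 0 0 0;0 0 -11 0 0 0'
```

```text
clock: 5.3
eef_pos: [0.5141, 0.2012, 0.2514]
eef_rot: [180.0, 0.0, -8.2]
force: [0.5, 0.3, -0.8]
finger_gap: 0.253
finger_force: 44.9
clock: 6.13
eef_pos: [0.5143, 0.2013, 0.3568]
eef_rot: [-180.0, -0.0, -8.2]
force: [0.0, 0.0, -1.5]
finger_gap: 0.247
finger_force: 44.9
```

```bash
python3 -m creep '6.5 32 0 0 0 0;6.5 32 0 0 0 0;6.5 32 0 0 0 0;6.5 32 0 0 0 0;6.5 32 0 0 0 0;6.5 32 0 0 0 0;6.5 32 0 0 0 0;6.5 32 0 0 0 0;6.5 32 0 0 0 0;6.5 32 0 0 0 0'
python3 -m creep '0 0 0 0 0 -0.04;0 0 0 0 0 -0.04;0 0 0 0 0 -0.04;0 0 0 0 0 -0.04;0 0 0 0 0 -0.04;0 0 0 0 0 -0.04;0 0 0 0 0 -0.04;0 0 0 0 0 -0.04;0 0 0 0 0 0;0 0 0 0 0 0'
python3 - <<'E'
from h import *
import cv2
s=status.sense(); f=cams.grab_frame('wrist'); print(s['eef_pos'],s['eef_rot'],s['clock'],s['force'])
cv2.imwrite('pics/w3.png',cv2.resize(f['image'][40:265,130:400,::-1],None,fx=2.6,fy=2.6,interpolation=cv2.INTER_CUBIC))
E
```

```text
clock: 6.97
eef_pos: [0.5329, -0.1263, 0.3564]
eef_rot: [-180.0, -0.0, -8.2]
force: [0.8, -0.2, -1.3]
finger_gap: 0.252
finger_force: 44.9
clock: 7.8
eef_pos: [0.5331, -0.1247, 0.356]
eef_rot: [180.0, -0.0, 10.1]
force: [0.5, 0.2, -0.4]
finger_gap: 0.248
finger_force: 44.9
[ 0.53312494 -0.12469757  0.35603351] [ 1.79998653e+02 -6.44429184e-03  1.00833338e+01] 7.8 [ 0.50892685  0.20534816 -0.39554691]
```

View pics/w3.png

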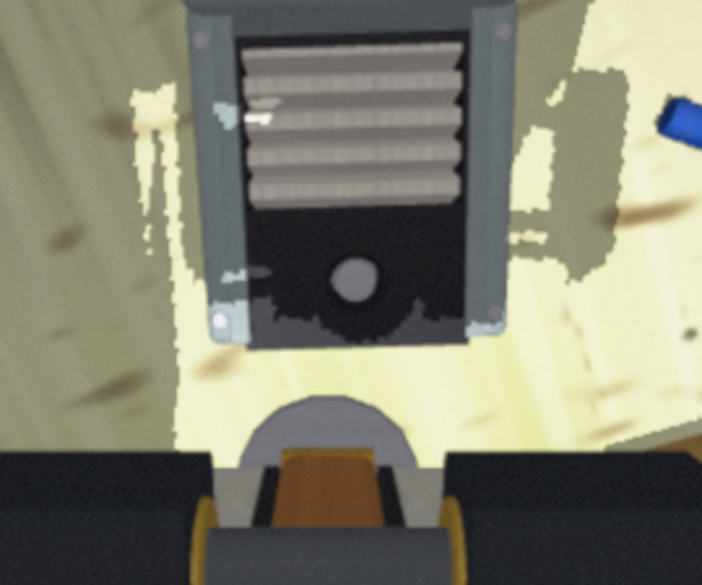

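Run:
```python
from h import *
s=status.sense(); f=cams.grab_frame('wrist'); np.set_printoptions(precision=4,suppress=True)
px=lambda x,y:(130+(x+.5)/2.6-.5,40+(y+.5)/2.6-.5)
z0=s['eef_pos'][2]; Rt=R.from_euler('xyz',s['eef_rot'],degrees=True).as_matrix()
def tl(x,y,z): 
    p=wback(f,s,*px(x,y),z); return p,Rt.T@(p-s['eef_pos'])
print('button',tl(355,279,.03)); print('mouth',tl(356,282,.04))
for z in (.189,.195): print('flange +x edge, l, r',[tl(x,y,z0-z)[1] for x,y in((329,396),(242,465),(416,465))])
a,b=tl(212,335,.045)[0],tl(193,20,.045)[0];d=b-a;print('rail yaw',np.degrees(np.arctan2(d[1],d[0])))
a,b=tl(504,330,.045)[0],tl(514,20,.045)[0];d=b-a;print('rail yaw',np.degrees(np.arctan2(d[1],d[0])))
a,b=tl(250,348,.04)[0],tl(468,344,.04)[0];d=b-a;print('front',a,b,np.degrees(np.arctan2(d[1],d[0]))+90)
print('top button', back('top',310+(266.5)/6-.5,101+495.5/6-.5,.03))
```

```text
button (array([ 0.57  , -0.1304,  0.03  ]), array([0.0353, 0.0121, 0.326 ]))
mouth (array([ 0.57  , -0.1305,  0.04  ]), array([0.0352, 0.0121, 0.316 ]))
flange +x edge, l, r [array([0.0234, 0.0011, 0.189 ]), array([ 0.0061, -0.0199,  0.189 ]), array([0.0061, 0.0221, 0.189 ])]
flange +x edge, l, r [array([0.0217, 0.0011, 0.195 ]), array([ 0.0038, -0.0206,  0.195 ]), array([0.0038, 0.0229, 0.195 ])]
rail yaw 11.12556942516154
rail yaw 11.779648472525206
front [ 0.5362 -0.093   0.04  ] [ 0.5533 -0.1798  0.04  ] 11.115828590197921
top button [ 0.57   -0.1273  0.03  ]
```

```bash
python3 -m creep '0 0 0 0 0 -0.017;10 4 0 0 0 0;10 4 0 0 0 0;10 3 0 0 0 0;5 1 0 0 0 0;0 0 15 0 0 0;0 0 15 0 0 0;0 0 15 0 0 0;0 0 12 0 0 0;0 0 6 0 0 0'
python3 -m creep '0 0 2 0 0 0;0 0 2 0 0 0;0 0 2 0 0 0;0 0 2 0 0 0;0 0 2 0 0 0;0 0 2 0 0 0;0 0 2 0 0 0;0 0 2 0 0 0;0 0 0 0 0 0;0 0 0 0 0 0'
```

```text
clock: 8.73
eef_pos: [0.5698, -0.1298, 0.2906]
eef_rot: [-180.0, 0.2, 11.1]
force: [-0.2, -0.3, -0.9]
finger_gap: 0.245
finger_force: 44.9
clock: 9.57
eef_pos: [0.5697, -0.1297, 0.2766]
eef_rot: [-180.0, 0.0, 11.1]
force: [0.5, -0.1, -0.7]
finger_gap: 0.251
finger_force: 44.9
```

```bash
python3 -m creep '0 0 2 0 0 0;0 0 1.5 0 0 0;0 0 1.5 0 0 0;0 0 1.5 0 0 0;0 0 1.5 0 0 0;0 0 1 0 0 0;0 0 1 0 0 0;0 0 1 0 0 0;0 0 0 0 0 0;0 0 0 0 0 0'
```

```text
clock: 10.4
eef_pos: [0.5698, -0.1297, 0.2658]
eef_rot: [180.0, -0.0, 11.1]
force: [-1.2, 0.3, 3.8]
finger_gap: 0.254
finger_force: 44.9
```

```bash
python3 -m creep '0 0 1 0 0 0;0 0 0.5 0 0 0;-3 0 0 0 0 0;-3 0 0 0 0 0;-3 0 0 0 0 0;-3 0 0 0 0 0;-3 0 0 0 0 0;-3 0 0 0 0 0;0 0 0 0 0 0;0 0 0 0 0 0'
```

```text
clock: 11.23
eef_pos: [0.5516, -0.1334, 0.2642]
eef_rot: [180.0, 0.0, 11.1]
force: [0.6, -0.7, 4.4]
finger_gap: 0.249
finger_force: 44.9
```

```bash
python3 -m creep '-3 0 0 0 0 0;-3 0 0 0 0 0;-3 0 0 0 0 0;-3 0 0 0 0 0;-3 0 0 0 0 0;-3 0 0 0 0 0;-3 0 0 0 0 0;-3 0 0 0 0 0;-3 0 0 0 0 0;-3 0 0 0 0 0'
python3 - <<'E'
from h import *
import cv2
s=status.sense(); f=cams.grab_frame('wrist'); print(s['eef_pos'],s['force'])
cv2.imwrite('pics/w4.png',cv2.resize(f['image'][40:265,130:400,::-1],None,fx=2.6,fy=2.6,interpolation=cv2.INTER_CUBIC))
E
```

```text
clock: 12.07
eef_pos: [0.5224, -0.139, 0.2642]
eef_rot: [180.0, -0.0, 11.1]
force: [2.6, -1.3, 4.2]
finger_gap: 0.25
finger_force: 44.9
[ 0.5223566  -0.13904381  0.26417061] [ 2.64778748 -1.25074902  4.21858264]
```

View pics/w4.png

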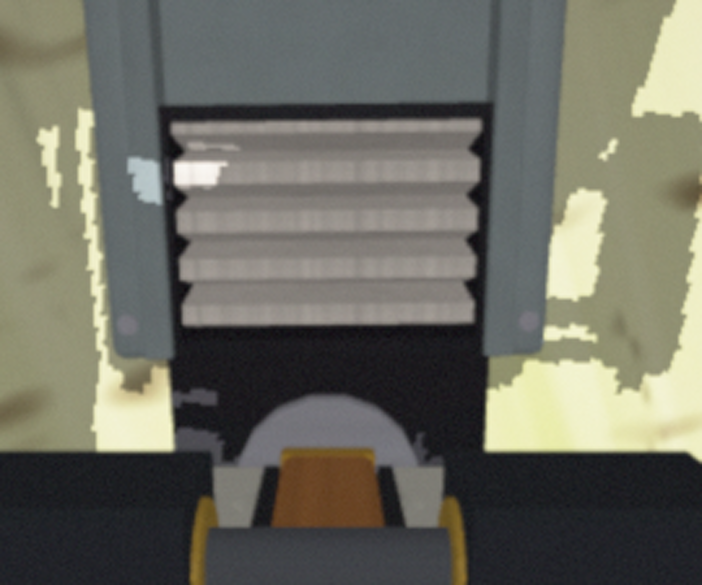

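The cassette is following: its black body now stands well past the rail ends (125,355)/(540,350), and the tool is still straight in the grip. I'll keep pushing.

```bash
python3 -m creep '-3 0 0 0 0 0;-3 0 0 0 0 0;-3 0 0 0 0 0;-3 0 0 0 0 0;-3 0 0 0 0 0;-3 0 0 0 0 0;-3 0 0 0 0 0;-3 0 0 0 0 0;-3 0 0 0 0 0;-1 0 0 0 0 0'
python3 -m creep '2 0 0 0 0 0;0 0 0 0 0 0;0 0 -3 0 0 0;0 0 -6 0 0 0;0 0 -12 0 0 0;0 0 -15 0 0 0;0 0 -15 0 0 0;0 0 -15 0 0 0;0 0 -15 0 0 0;0 0 -15 0 0 0'
```

```text
clock: 12.95
eef_pos: [0.4946, -0.1445, 0.2641]
eef_rot: [-180.0, 0.0, 11.1]
force: [2.8, -0.3, 3.5]
finger_gap: 0.252
finger_force: 44.9
clock: 13.78
eef_pos: [0.4968, -0.1437, 0.3606]
eef_rot: [-179.9, 0.0, 11.1]
force: [0.8, -0.3, -1.0]
finger_gap: 0.25
finger_force: 44.9
```

```bash
python3 -m creep '8.4 -33.6 0 0 0 0;8.4 -33.6 0 0 0 0;8.4 -33.6 0 0 0 0;8.4 -33.6 0 0 0 0;8.4 -33.6 0 0 0 0;8.4 -33.6 0 0 0 0;8.4 -33.6 0 0 0 0;8.4 -33.6 0 0 0 0;8.4 -33.6 0 0 0 0;8.4 -33.6 0 0 0 0'
python3 -m creep '0 0 0 0 0 0.04;0 0 0 0 0 0.04;0 0 0 0 0 0.04;0 0 0 0 0 0.04;0 0 0 0 0 0.04;0 0 0 0 0 0.04;0 0 0 0 0 0.04;0 0 0 0 0 0.054;0 0 0 0 0 0;0 0 0 0 0 0'
python3 - <<'E'
from h import *
import cv2
t=cams.grab_frame('top')['image'][:,:,::-1]; s=status.sense(); f=cams.grab_frame('wrist'); print(s['eef_pos'],s['eef_rot'])
a=cv2.resize(t[100:225,310:385],None,fx=4.6,fy=4.6,interpolation=cv2.INTER_CUBIC)[:575]
b=cv2.resize(f['image'][40:265,155:355,::-1],(450,575)[:2]) if 0 else cv2.resize(f['image'][40:265,165:345,::-1],None,fx=2.5,fy=2.5,interpolation=cv2.INTER_CUBIC)
b=cv2.copyMakeBorder(b,0,575-b.shape[0],0,0,0)
cv2.imwrite('pics/c5.png',np.hstack([a,b]))
E
```

```text
clock: 14.62
eef_pos: [0.514, 0.2037, 0.36]
eef_rot: [-180.0, 0.1, 11.1]
force: [1.4, 0.2, -0.8]
finger_gap: 0.245
finger_force: 44.9
clock: 15.45
eef_pos: [0.5145, 0.202, 0.3599]
eef_rot: [180.0, 0.0, -7.9]
force: [1.4, 0.3, -0.2]
finger_gap: 0.248
finger_force: 44.9
[0.51450416 0.20192507 0.35996286] [ 1.79992413e+02  4.17070091e-02 -7.91509007e+00]
```

View pics/c5.png

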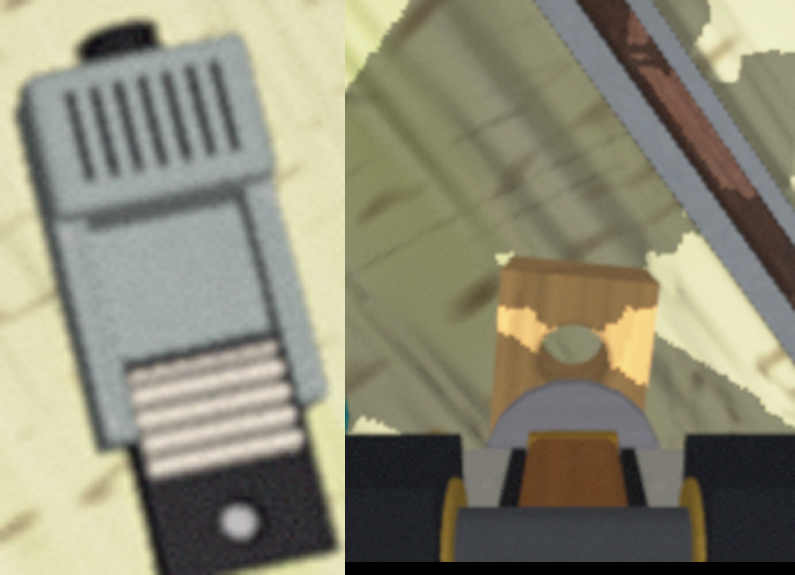

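Run:
```python
from h import *
s=status.sense(); f=cams.grab_frame('wrist')
p=back('top',310+240.5/4.6-.5,100+520.5/4.6-.5,.03); print(p,'travel',np.hypot(.57-p[0],-.1290-p[1]))
w=lambda x,y:wback(f,s,165+(x-345+.5)/2.5-.5,40+(y+.5)/2.5-.5,.055)
print(w(574,323),w(537,352),w(610,352))
```

```text
[ 0.49753575 -0.14308074  0.03      ] travel 0.07381960787757624
[0.52994644 0.19826511 0.055     ] [0.52010407 0.21493044 0.055     ] [0.51596355 0.18532619 0.055     ]
```

```bash
python3 -m creep '0 1 10 0 0 0;0 0 12 0 0 0;0 0 12 0 0 0;0 0 12 0 0 0;0 0 12 0 0 0;0 0 12 0 0 0;0 0 12 0 0 0;0 0 10 0 0 0;0 0 6 0 0 0;0 0 2 0 0 0'
python3 -m creep '0 0 3 0 0 0;0 0 2 0 0 0;0 0 1 0 0 0;0 0 1 0 0 0;0 0 0.5 0 0 0;0 0 0.5 0 0 0;0 0 0 0 0 0;0 0 0 0 0 0;0 0 0 0 0 0;0 0 0 0 0 0'
```

```text
clock: 16.43
eef_pos: [0.5143, 0.2006, 0.2587]
eef_rot: [179.9, 0.1, -8.0]
force: [0.4, -0.2, -0.4]
finger_gap: 0.25
finger_force: 44.9
clock: 17.27
eef_pos: [0.5146, 0.2009, 0.2522]
eef_rot: [-180.0, -0.0, -8.0]
force: [0.1, 0.4, -1.7]
finger_gap: 0.253
finger_force: 44.9
```

```bash
python3 -m creep '0 0 0.5 0 0 0;0 0 0.5 0 0 0;0 0 0 0 0 0;0 0 0 0 0 0;0 0 0 0 0 0;0 0 0 0 0 0;0 0 0 0 0 0;0 0 0 0 0 0;0 0 0 0 0 0;0 0 0 0 0 0'
python3 -m creep '0 0 0 0 0 0;0 0 0 0 0 0;0 0 0 0 0 0;0 0 0 0 0 0;0 0 0 0 0 0;0 0 0 0 0 0;0 0 0 0 0 0;0 0 0 0 0 0;0 0 0 0 0 0;0 0 0 0 0 0' 0
python3 -m creep '0 0 0 0 0 0;0 0 0 0 0 0;0 0 0 0 0 0;0 0 0 0 0 0;0 0 0 0 0 0;0 0 0 0 0 0;0 0 0 0 0 0;0 0 0 0 0 0;0 0 0 0 0 0;0 0 0 0 0 0'
python3 -m creep '0 0 -8 0 0 0;0 0 -12 0 0 0;0 0 -12 0 0 0;0 0 -12 0 0 0;0 0 -12 0 0 0;0 0 -12 0 0 0;0 0 -12 0 0 0;0 0 -12 0 0 0;0 0 -12 0 0 0;0 0 -4 0 0 0'
python3 - <<'E'
from h import *
import cv2
a=cams.grab_frame('scene')['image'][180:330,130:310,::-1];b=cams.grab_frame('wrist')['image'][100:250,170:350,::-1]
cv2.imwrite('pics/c6.png',np.hstack([cv2.resize(i,None,fx=2.2,fy=2.2,interpolation=cv2.INTER_CUBIC) for i in(a,b)]))
E
```

```text
clock: 18.1
eef_pos: [0.5146, 0.2009, 0.2512]
eef_rot: [-180.0, 0.0, -8.0]
force: [-0.7, 0.2, -2.0]
finger_gap: 0.251
finger_force: 44.9
clock: 18.93
eef_pos: [0.5146, 0.2009, 0.2512]
eef_rot: [180.0, 0.0, -8.0]
force: [0.2, -0.4, -0.1]
finger_gap: 0.943
finger_force: 0.0
clock: 19.77
eef_pos: [0.5146, 0.2009, 0.2512]
eef_rot: [180.0, 0.0, -8.0]
force: [-0.6, 0.6, 0.4]
finger_gap: 1.002
finger_force: 0.0
clock: 20.6
eef_pos: [0.5149, 0.2011, 0.3617]
eef_rot: [-179.9, -0.1, -8.0]
force: [0.5, 1.4, -0.1]
finger_gap: 0.999
finger_force: 0.0
```

View pics/c6.png

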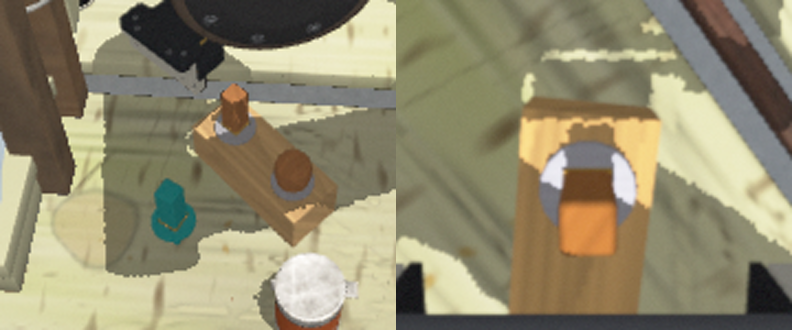

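The pin tool stands upright with its flange seated on the stand (scene crop 235,110). The drift is untouched, the gripper is clear, and the cassette is about 74 mm out.

```bash
python3 -c "
from rig import ticket; print(ticket.hand_in())"
```

```text
the job is handed in; nothing more can be done
None
```

The job is handed in: I held the release button down with the pin, pushed the cassette out about 74 mm (measured from the top camera), and put the pin tool back upright in its hole at about 21 s, leaving the drift untouched.

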